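# Lock the rust remover away in the bolted bench chest

### The arm

A 6-joint arm with a two-finger parallel gripper is mounted at the origin on the work surface. World frame = base frame: x ahead of the robot, y to its left, z up, the work surface at z = 0. Lengths are in m, angles in degrees, forces in N, time in s.
With the tool pointing down it reaches from about 0.25 to 0.725 m from the base axis. Payload 9.7 kg.
Tool frame: the origin (TCP) lies midway between the tips of the shut fingers; the grasp point (between the pads) lies 19 mm behind it; z points along the fingers, y is the line along which they close (so a half turn about z gives the same grasp; the last joint's range is limited). The gripper opens to 85 mm and grips with 20 to 120 N. Pads are 22 mm wide; open, the fingers measure 114 mm over their backs; the gripper's body (76 mm by 85 mm) begins 54 mm behind the grasp point. The pads swing forward as they close: fully open they stand 13 mm farther back than shut.
Start: joints at [-70.818, 4.979, 10.078, 95.1, 0, 90], TCP at [0.181, -0.519, 0.231] pointing down, gripper open.
Joint ranges: [-179.16, 179.16], [-48.56, 103.87], [-65.8, 70.77], [-126.05, 130.52], [-82.76, 87.17], [-180, 180]. Speed limits (degrees/s): [127.2, 127.2, 147.25, 180, 180, 180].

### API

Orientations are given as [roll, pitch, yaw] about the fixed x, y, z axes, in that order (R = Rz(yaw) Ry(pitch) Rx(roll)).
In Python, from workcell import readout, imaging, bot, spotter gives the robot as it stands.
- The arm moves only by the shell command python3 -m jog 'ROWS' [FORCE]. ROWS is JSON, a list of rows, each an object with "rotation": the turn, a rotation vector about the world's x, y, z in degrees, a list of three; "translation": the shift along the world's x, y, z in mm, a list of three; "grip": the finger opening in mm, from 0 to 85.4. In form: [{"rotation": [wx, wy, wz], "translation": [dx, dy, dz], "grip": grip}, ...]. A call has 1 to 20 rows; each row is the pose to reach, as a shift and turn from the pose commanded when the call began; what a row does not reach only later rows make up. A row lasts 1/10 s, in which the tool goes at most 50 mm and 8.59 degrees, less where a joint would pass 70% of its speed; a pose out of reach is approached as far as the arm can. A call with a gripper value outside its range is refused whole. The fingers move at their own pace and stop on an object; FORCE is the grip in N (left out, the last holds). Time passes only in rows, so rows that repeat a pose let the fingers close. It gives the time, the measured TCP pose, the force, the opening and the grip force at its end, in the units of the state.
- readout.get_obs(): the state, without advancing time (a new reading comes with each control period).
- imaging.camera(name): name is "scene" or "top"; returns (picture, depth): 400x640x3 uint8, red, green, blue; 400x640 float32, m along the optical axis (not along the pixel's ray), 0 where there is no reading.
- imaging.camera_info(name): a dict with "vertical_fov" (degrees; the focal length in pixels is half the picture's height over the tangent of half this angle, whatever the lens; pixels are square), "cx", "cy" (the principal point, pixels), "k1" (the pictures are not rectified: a ray, as slopes to the right and down, at radius r is drawn at 1 + k1 r^2 times it, then the intrinsics apply), "extrinsics" (4x4, takes a point from camera to world coordinates). Camera axes: x right, y down, z forward; pixel columns grow to the right and rows downward; lengths in m; the calibration is good to about 2 mm. A picture is of the moment at which its call begins. camera_info takes no time and is no camera call.
- bot.job_done(): hands the job in; it is judged then, once.
Trained networks look in the newest picture that a camera, given by its name, has taken for a name from the list of things; names that differ only in an ending like _2 or _b are one class to them, and where a whole thing is asked for, a point or a joint stands for the part that bears it (a point fixed in the world has none). Each returns a list of dicts, best first, with "confidence" (0 to 1); they miss things now and then, are a little off and sometimes report something else, mostly with a low value. They report only what shows in the picture. A call takes as long as a camera call.
- spotter.spot_in(camera, target): "box" ([centre column, centre row, width, height] in pixels, round what is visible of it).
- spotter.mark_of(camera, target): "uv" ([column, row] in pixels: a listed point, or the origin of a listed thing).
The state is a dict: "time": time; "q": joint angles; "qd": joint speeds; "joint_efforts": joint torques, N m; "ee_pos": TCP position; "tcp_rot": TCP orientation; "wrist_force": force on the tool from outside, world axes, zero at the start; "torque": the same for the moment, N m; "opening": finger opening in m; "grasp_force": force on a finger pad.
Only numpy, scipy, OpenCV 4.12 (cv2) and the standard library are available. Lean on these libraries where they do the work, as an engineer would, in place of code of your own. Each camera call takes 0.05 s, during which the arm holds its last target. There are 200 camera calls.

### The job

Lock the rust remover out of reach: set the brown bottle with the red band upright inside the blue chest without dropping it, and let go of it. Then close the chest's lid all the way with its barrel bolt still drawn back, and only after that slide the bolt along its straps fully home into the keeper on the chest's side. Leave everything else on the bench where it is.

Things in the scene. Friction and masses are not known exactly. Their poses are not given: they have to be found in the camera images.
- bottle: Loose closed wide-mouth bottle, brown with a red band and white cap: body 54 mm across from the bottom to 83 mm up, then a shoulder and a 44 mm cap; 105 mm tall, about 0.18 to 0.35 kg. Starts standing on the bench, z up. Origin: centre of the underside.
- chest: Open-topped blue steel chest fixed to the bench: 190 mm (x) by 240 mm (y) by 120 mm tall, walls and floor 5 mm thick. Origin: centre of the underside; x points from its front to the hinge side, y to its left, z up. Its yaw varies within 0.3 rad. The bottle fits inside upright with 10 mm to spare under the lid.
- chest_floor (a point): Centre of the chest's inner floor, 5 mm above the bench; axes as the chest's.
- lid_hinge (a point): On the lid's hinge line, at its middle: the chest's far (+x) top edge, at x = 95 mm, z = 120 mm in the chest's frame. Axes turn with the lid: -x runs along the lid's underside to its free edge 190 mm away, y along the hinge, z out of the lid's outer face.
- lid (a joint): Lid angle in rad: 0 shut flat on the chest, 1.57 upright, at most 1.75 (leaning back). Starts open at 1.4 to 1.7. The lid is a plate 190 by 240 by 8 mm; its hinge is stiff, so it stays where it is left, and it takes about 4 N at the free edge to push it shut.
- lid_push (a point): Point on the lid's bare outer face (the top when shut), 165 mm from the hinge line, in the middle of its width: a good place to push on from outside to swing the lid shut. Axes as lid_hinge.
- bolt (a joint): Travel of the steel barrel bolt in m: 0 drawn back, 0.060 fully home (stop); starts at 0 to 0.012. Slides towards the chest's -y; 3 N of friction, no spring. The 12 mm rod runs along y, 14 mm above the lid's outer face, 100 mm from the hinge line, through two straps (tops 20 mm above the face). At 0 its tip is 36 mm short of the keeper.
- knob_top (a point): Top centre of the bolt's upright black knob, 18 mm across and 28 mm high, on a 10 mm stem; its top is 52 mm above the lid's outer face and it moves with the bolt. At travel 0 it is at the middle of the lid's width. Axes as the lid's.
- keeper (a point): Centre of the keeper's opening, which the bolt's tip enters, on the chest's -y side (x = -5, y = -132, z = 142 mm in the chest's frame). The steel keeper is 36 mm long in x, from y = -122 to -142 mm, up to z = 160 mm. Axes as the chest's.
- jar: Loose clear (milky looking) olive jar with a green cap, 66 mm across, 110 mm tall; origin: centre of the underside. Not to be disturbed. It and the bottle may swap places.
- foil_tray: Loose crumpled foil tray, 180 by 125 by 35 mm; origin: centre of the underside. Not to be disturbed.
- tub: Loose orange open tub, 120 mm across, 85 mm tall; origin: centre of the underside. Not to be disturbed.
- opener: Loose flat steel bottle opener, 150 by 40 by 6 mm, long in x; origin: on its underside, near its middle. Not to be disturbed.
- tin: Loose tin with a red label, 80 mm across, 65 mm tall; origin: centre of the underside. Not to be disturbed.
- wrench: Loose steel wrench lying along its x; origin: its underside, near its middle. Not to be disturbed.

How it is judged (in metres and radians):
On the way, in this order (a step that is already met when the one before it is completed fails the run):
1. the bottle stands upright on the chest's floor, released (x of bottle in the frame of chest between -0.08 and 0.08 m and y of bottle in the frame of chest between -0.105 and 0.105 m and z of bottle in the frame of chest below 0.02 m and angle between bottle's own z axis and vertical below 0.15 rad and contact force between bottle and the fingers below 0.1 N and linear speed of bottle below 0.05 m/s), for 0.2 s.
2. the lid is shut (within 0.04 rad) with the bolt still drawn back (travel under 20 mm) (x of bottle in the frame of chest between -0.08 and 0.08 m and y of bottle in the frame of chest between -0.105 and 0.105 m and z of bottle in the frame of chest below 0.02 m and angle between bottle's own z axis and vertical below 0.15 rad and value of joint lid below 0.04 rad and value of joint bolt below 0.02 m), for 0.2 s.
3. the bolt is home in the keeper (travel over 54 mm) with the lid shut (value of joint lid below 0.04 rad and value of joint bolt above 0.054 m), for 0.2 s.
At the end, for the whole second after the job is handed in: The bottle stands at rest inside the chest on its floor, within 0.15 rad of upright; the lid is shut to within 0.04 rad and the bolt is at least 54 mm along its 60 mm travel (all of step 3 and x of bottle in the frame of chest between -0.08 and 0.08 m and y of bottle in the frame of chest between -0.105 and 0.105 m and z of bottle in the frame of chest below 0.02 m and angle between bottle's own z axis and vertical below 0.15 rad and linear speed of bottle below 0.03 m/s); the robot touches nothing.
It fails at once if the bottle is dropped (falls faster than 0.7 m/s out of the fingers, a drop of some 25 mm) (linear speed of bottle above 0.7 m/s and contact force between bottle and the fingers below 0.05 N).
It fails at once if another thing on the bench is shoved more than 30 mm (distance of any of jar, foil_tray, tub, opener, tin, wrench from where it was at the start of the episode above 0.03 m).
It also fails if it takes over 64 s, if anything falls off the work surface, if the arm or the gripper's body presses on something with over 40 N, if the wrist force passes 120 N, or if a joint passes its speed limit or range.

## Working session

There is one attempt and no reset: what is moved stays moved. The work goes in short steps, Python scripts to look and compute and a shell command to move; the robot and the scene stay as the last step left them, time stands still between calls to the robot, and variables do not carry over. Pictures are saved under pics/ and viewed, at most 10 in all, crops included, and the job is handed in when it is done.

```bash
mkdir -p pics; cat > h.py <<'E'
import numpy as np, cv2
from workcell import readout, imaging, bot, spotter
def K(c):
    i=imaging.camera_info(c); f=200/np.tan(np.radians(i["vertical_fov"])/2); return i,f
def ray(c,uv):
    i,f=K(c); d=np.array([(uv[0]-i["cx"])/f,(uv[1]-i["cy"])/f]); s=d.copy()
    for _ in range(20): s=d/(1+i["k1"]*(s@s))
    E=np.array(i["extrinsics"]); return E[:3,3],E[:3,:3]@np.array([s[0],s[1],1])
def atz(c,uv,z):
    o,d=ray(c,uv); return o+d*(z-o[2])/d[2]
def atd(c,uv,D):
    o,d=ray(c,uv); u,v=int(round(uv[0])),int(round(uv[1])); p=D[max(0,v-1):v+2,max(0,u-1):u+2]; p=p[p>0]
    return o+d*np.median(p) if len(p) else None
def tri(a,b):
    o1,d1=ray("scene",a);o2,d2=ray("top",b); A=np.stack([d1,-d2],1); t=np.linalg.lstsq(A,o2-o1,rcond=None)[0]
    p,q=o1+d1*t[0],o2+d2*t[1]; return (p+q)/2,np.linalg.norm(p-q)
def cloud(c,D):
    i,f=K(c); v,u=np.mgrid[:400,:640]; d=np.stack([(u-i["cx"])/f,(v-i["cy"])/f],-1); s=d.copy()
    for _ in range(20): s=d/(1+i["k1"]*(s**2).sum(-1,keepdims=True))
    P=np.concatenate([s,np.ones((400,640,1))],-1)*D[...,None]; E=np.array(i["extrinsics"]); P=P@E[:3,:3].T+E[:3,3]; P[D<=0]=np.nan; return P
E
cat > a.py <<'E'
from h import *
np.set_printoptions(precision=4,suppress=True)
ims={}
for c in("scene","top"):
    p,D=imaging.camera(c); ims[c]=(p,D); cv2.imwrite(f"pics/{c}0.png",p[...,::-1]); np.savez(f"{c}0.npz",p=p,D=D)
    print(c,np.array(imaging.camera_info(c)["extrinsics"]))
for t in "bottle jar foil_tray tub opener tin wrench chest chest_floor lid_hinge lid_push knob_top keeper".split():
    r={}
    for c in ims:
        m=spotter.mark_of(c,t)[:2]
        for k in m: print(t,c,np.round(k["uv"],1),round(k["confidence"],2),atd(c,k["uv"],ims[c][1]),"z0:",atz(c,k["uv"],0)[:2])
        if m: r[c]=m[0]["uv"]
    if len(r)==2: print("  TRI",*tri(r["scene"],r["top"]))
E
python3 a.py
```

```text
scene [[-0.8013  0.5075 -0.3169  1.0308]
 [ 0.5983  0.6759 -0.4303  0.5855]
 [-0.0042 -0.5344 -0.8452  1.3125]
 [ 0.      0.      0.      1.    ]]
top [[ 0.0433 -0.9741  0.2218  0.2216]
 [-0.9991 -0.0431  0.0059 -0.0217]
 [ 0.0038 -0.2219 -0.9751  1.7869]
 [ 0.      0.      0.      1.    ]]
bottle scene [280.2 177.8] 0.78 [ 0.607  -0.2383  0.0437] z0: [ 0.5924 -0.2667]
bottle scene [306.4 157.1] 0.65 [ 0.4812 -0.2603  0.0394] z0: [ 0.4642 -0.2865]
bottle top [393.8 216. ] 0.71 [ 0.5756 -0.2624  0.0839] z0: [ 0.593  -0.2742]
  TRI [ 0.5922 -0.2729 -0.0057] 0.005769321678444941
jar scene [302.3 158.9] 0.96 [ 0.4925 -0.2704  0.0275] z0: [ 0.4809 -0.2887]
jar scene [324.3 190.3] 0.36 [ 0.5597 -0.0493  0.1484] z0: [ 0.4996 -0.1302]
jar top [395.9 253.7] 0.8 [ 0.4496 -0.2713  0.0816] z0: [ 0.4605 -0.2832]
  TRI [ 0.4689 -0.2922 -0.0164] 0.017651631312019484
foil_tray scene [276.1 270.8] 0.79 [0.8023 0.0241 0.0038] z0: [0.8016 0.0225]
foil_tray top [311.1 156. ] 0.86 [0.7988 0.0256 0.0037] z0: [0.8    0.0257]
  TRI [0.8008 0.0245 0.0014] 0.003456064856304313
tub top [194.9 199.2] 0.67 [0.62
[... 1574 characters left out ...]
92.4 177.1] 0.62 [0.6551 0.0745 0.2277] z0: [0.7184 0.0885]
knob_top scene [308.1 228.4] 0.54 [ 0.6504 -0.0137  0.0567] z0: [ 0.6333 -0.0407]
knob_top scene [279.6 177.9] 0.52 [ 0.6088 -0.2393  0.0436] z0: [ 0.5943 -0.2676]
knob_top top [295.4 164.6] 0.47 [0.764  0.0801 0.0042] z0: [0.7653 0.0804]
  TRI [0.6992 0.0664 0.2214] 0.0036550210414515796
keeper scene [323.2 192.6] 0.71 [0.6314 0.0424 0.3089] z0: [ 0.5084 -0.1248]
keeper scene [276.9 271.5] 0.61 [0.8018 0.0281 0.005 ] z0: [0.801  0.0259]
keeper top [196.7 200.5] 0.75 [0.6176 0.4217 0.0024] z0: [0.6181 0.4223]
keeper top [331.7 219.6] 0.61 [ 0.5397 -0.0539  0.1587] z0: [ 0.5707 -0.0571]
  TRI [0.6077 0.2223 0.4952] 0.2514466810146066
```

```bash
python3 -c "
import cv2,numpy as np
a=cv2.imread('pics/scene0.png');b=cv2.imread('pics/top0.png')
cv2.imwrite('pics/both0.png',cv2.resize(np.vstack([a,b]),(480,600),interpolation=cv2.INTER_AREA))"
```

```text
(no output)
```

View pics/scene0.png

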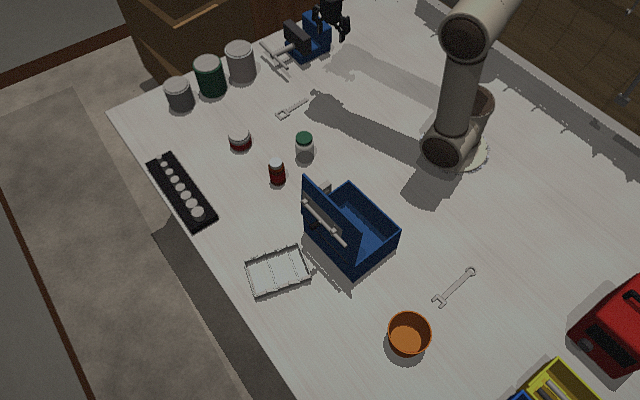

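View pics/top0.png

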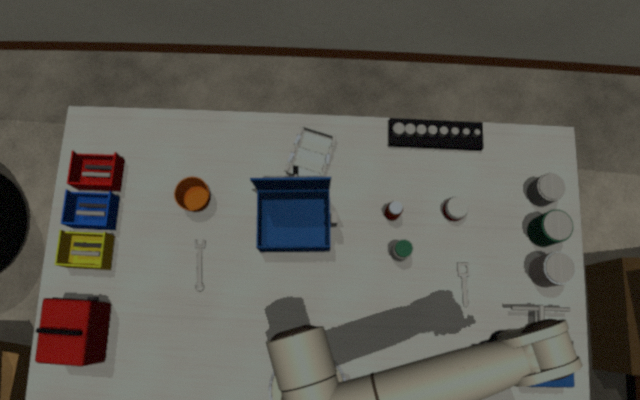

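The scene view shows the bottle at about (277,172), jar (304,147), chest (360,230) with lid open, and keeper at about (326,188). In the top view they are: bottle (394,210), jar (401,250), chest (293,220), keeper (333,224), and knob (295,170). Next I'll refine these from depth.

```bash
cat > b.py <<'E'
from h import *
np.set_printoptions(precision=4,suppress=True)
C={c:cloud(c,np.load(c+"0.npz")["D"]).reshape(-1,3) for c in("scene","top")}
def box(P,lo,hi): return P[np.all((P>lo)&(P<hi),1)]
for n,x,y,zt in(("bottle",.59,-.27,.105),("jar",.465,-.286,.11)):
    for c in C:
        q=box(C[c],[x-.06,y-.06,zt-.008],[x+.06,y+.06,zt+.01]); print(n,c,len(q),np.median(q,0),(q.min(0)+q.max(0))/2, np.ptp(q,axis=0))
for c in C:
    q=box(C[c],[.4,-.1,.112],[.66,.25,.127]); r=cv2.minAreaRect(q[:,:2].astype(np.float32)); print("rim",c,len(q),r, "z",np.median(q[:,2]))
    q=box(C[c],[.4,-.1,.0],[.63,.22,.012]); print("floor",c,len(q),np.median(q,0))
    q=box(C[c],[.55,-.12,.14],[.76,.25,.34]); print("lidpts",c,len(q),q.min(0),q.max(0))
    q=box(C[c],[.4,-.14,.125],[.6,-.02,.17]); print("keeper",c,len(q),np.median(q,0),q.min(0),q.max(0))
s=readout.get_obs(); print({k:np.round(s[k],3) for k in s})
E
python3 b.py
python3 -c "
import cv2
a=cv2.imread('pics/scene0.png')[165:285,285:415];cv2.imwrite('pics/crop0.png',cv2.resize(a,None,fx=5,fy=5,interpolation=2)[:600,:650])"
```

```text
bottle scene 125 [ 0.6056 -0.2605  0.1038] [ 0.6059 -0.2624  0.1038] [0.0444 0.0445 0.0136]
bottle top 138 [ 0.5998 -0.2659  0.1039] [ 0.6008 -0.2654  0.1046] [0.0466 0.0427 0.0149]
jar scene 191 [ 0.4714 -0.2891  0.1091] [ 0.4698 -0.2896  0.1098] [0.0603 0.0612 0.015 ]
jar top 229 [ 0.4676 -0.2927  0.1103] [ 0.4669 -0.2919  0.1111] [0.0566 0.0557 0.0176]
rim scene 511 ((0.5532472729682922, 0.07113537937402725), (0.20283116400241852, 0.24677003920078278), 3.071270704269409) z 0.11998493335089755
floor scene 1323 [0.4894 0.1231 0.0044]
lidpts scene 2497 [ 0.5508 -0.0696  0.1401] [0.6963 0.1989 0.3156]
keeper scene 110 [ 0.5499 -0.0553  0.158 ] [ 0.5319 -0.0705  0.125 ] [ 0.5702 -0.0475  0.1671]
rim top 488 ((0.5469975471496582, 0.06124235689640045), (0.19254595041275024, 0.2596004903316498), 2.8603227138519287) z 0.11913439870168585
floor top 3684 [0.5218 0.0621 0.0048]
lidpts top 1096 [ 0.5501 -0.0703  0.1403] [0.6913 0.1947 0.3201]
keeper top 105 [ 0.5421 -0.0586  0.1586] [ 0.4555 -0.072   0.1251] [ 0.5972 -0.0397  0.167 ]
{'time': np.float64(1.4), 'q': array([-70.817,   4.978,  10.079,  95.099,  -0.001,  89.999]), 'qd': array([-0.004,  0.045, -0.034, -0.04 , -0.06 ,  0.075]), 'joint_efforts': array([ -0.001, -52.011,  46.485,   0.002,   0.   ,   0.   ]), 'ee_pos': array([ 0.181, -0.519,  0.231]), 'tcp_rot': array([179.999,   0.001,  19.184]), 'wrist_force': array([ 0.588, -0.507, -0.389]), 'torque': array([0.016, 0.025, 0.014]), 'grasp_force': np.float64(0.0), 'opening': np.float64(0.085)}
```

View pics/crop0.png

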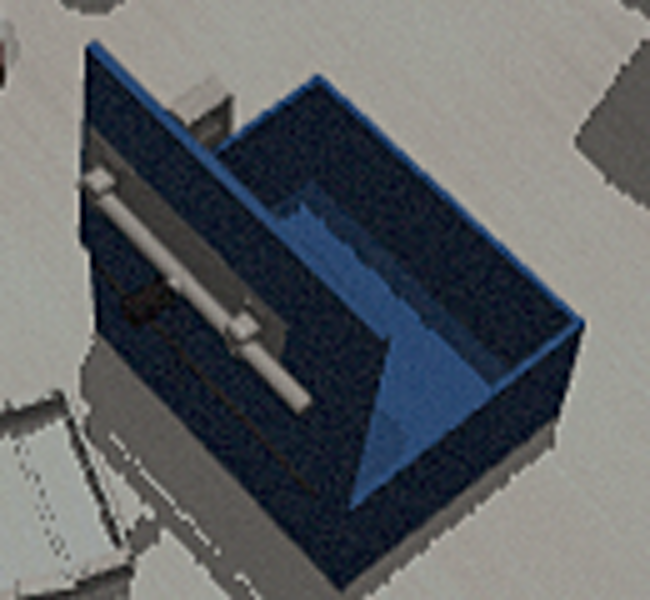

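Chest is about (0.55, 0.069) with yaw near 3°, and the bottle is about (0.603, -0.264). I'll move above the bottle with the fingers closing along y.

```bash
python3 -m jog '[{"rotation":[0,0,60],"translation":[200,120,10],"grip":85},{"rotation":[0,0,60],"translation":[200,120,10],"grip":85},{"rotation":[0,0,60],"translation":[200,120,10],"grip":85},{"rotation":[0,0,60],"translation":[200,120,10],"grip":85},{"rotation":[0,0,60],"translation":[200,120,10],"grip":85},{"rotation":[0,0,60],"translation":[200,120,10],"grip":85},{"rotation":[0,0,60],"translation":[200,120,10],"grip":85}]' 40; python3 -c "
from h import *
print(readout.get_obs()['q'])"
```

```text
time: 2.1
ee_pos: [0.3819, -0.3986, 0.2412]
tcp_rot: [-180.0, -0.0, 79.7]
wrist_force: [-0.8, -0.2, 0.0]
opening: 0.0851
grasp_force: 0.0
[-4.62284714e+01  5.49787551e+00  1.17448738e+01  9.62530514e+01
  1.60737809e-04  5.40950855e+01]
```

```bash
python3 -m jog '[{"rotation":[0,0,101],"translation":[222,135,0],"grip":85},{"rotation":[0,0,101],"translation":[222,135,0],"grip":85},{"rotation":[0,0,101],"translation":[222,135,0],"grip":85},{"rotation":[0,0,101],"translation":[222,135,0],"grip":85},{"rotation":[0,0,101],"translation":[222,135,0],"grip":85},{"rotation":[0,0,101],"translation":[222,135,0],"grip":85},{"rotation":[0,0,101],"translation":[222,135,0],"grip":85},{"rotation":[0,0,101],"translation":[222,135,0],"grip":85},{"rotation":[0,0,101],"translation":[222,135,0],"grip":85},{"rotation":[0,0,101],"translation":[222,135,0],"grip":85},{"rotation":[0,0,101],"translation":[222,135,0],"grip":85},{"rotation":[0,0,101],"translation":[222,135,0],"grip":85},{"rotation":[0,0,101],"translation":[222,135,0],"grip":85}]'; cat > v.py <<'E'
import sys
from h import *
n=sys.argv[1]; o=[]
for c,(x,y) in(("scene",(int(sys.argv[2]),int(sys.argv[3]))),("top",(int(sys.argv[4]),int(sys.argv[5])))):
    p,D=imaging.camera(c); np.savez(c+n+".npz",p=p,D=D); o.append(cv2.resize(p[y:y+150,x:x+100,::-1],None,fx=4,fy=4,interpolation=2))
cv2.imwrite(f"pics/v{n}.png",np.hstack(o))
E
python3 v.py 1 225 70 350 150
```

```text
time: 3.4
ee_pos: [0.6027, -0.2645, 0.2412]
tcp_rot: [180.0, -0.0, -179.7]
wrist_force: [-0.3, 0.6, -0.1]
opening: 0.0851
grasp_force: 0.0
```

View pics/v1.png

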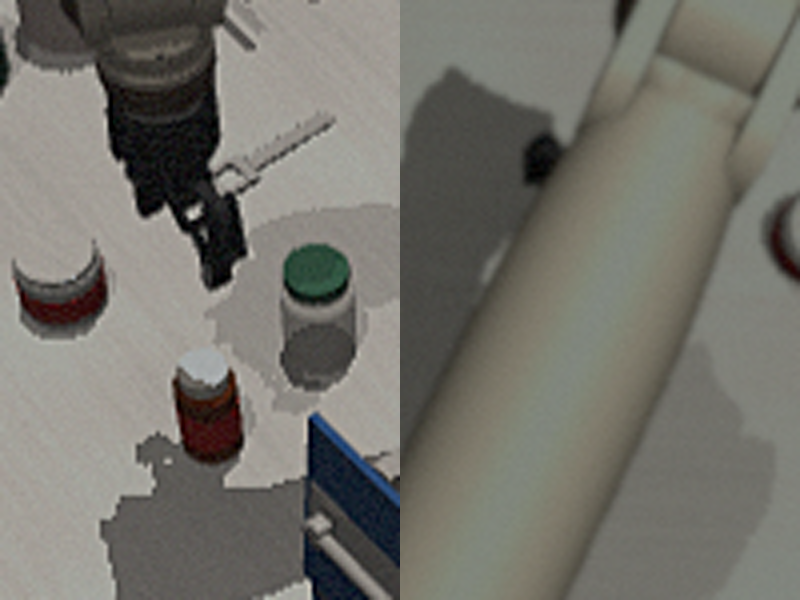

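Scene crop: fingertips at pixels (262,123) and (279,140), bottle cap at (276,163). I'll check the tip projection against the camera as a calibration check.

```bash
cat >> h.py <<'E'
def proj(c,p):
    i,f=K(c); E=np.array(i["extrinsics"]); q=E[:3,:3].T@(np.array(p)-E[:3,3]); s=q[:2]/q[2]; s=s*(1+i["k1"]*(s@s)); return s*f+[i["cx"],i["cy"]]
E
python3 - <<'E'
from h import *
np.set_printoptions(precision=4,suppress=True)
for z in(.241,.254):
  for y in(-.057,-.043,.043,.057): print(z,y,proj("scene",[.603,-.2645+y,z]))
print("cap",proj("scene",[.603,-.264,.105]))
P=cloud("scene",np.load("scene1.npz")["D"]).reshape(-1,3); m=np.all((P>[.55,-.35,.235])&(P<[.66,-.18,.29]),1); q=P[m]
print(len(q),q.min(0),q.max(0))
for s in(q[q[:,1]>-.2645],q[q[:,1]<-.2645]): print(len(s),np.median(s,0),s.min(0),s.max(0))
E
```

```text
0.241 -0.057 [261.1396 123.0931]
0.241 -0.043 [263.5617 125.7803]
0.241 0.043 [278.8946 142.7918]
0.241 0.057 [281.4674 145.6461]
0.254 -0.057 [260.638  120.2218]
0.254 -0.043 [263.0768 122.918 ]
0.254 0.043 [278.52   139.9898]
0.254 0.057 [281.1119 142.855 ]
cap [275.3459 161.4494]
90 [ 0.5951 -0.3119  0.2534] [ 0.6162 -0.2037  0.2895]
40 [ 0.6094 -0.2123  0.2723] [ 0.5951 -0.2208  0.2548] [ 0.6157 -0.2037  0.2885]
50 [ 0.6074 -0.3059  0.271 ] [ 0.5967 -0.3119  0.2534] [ 0.6162 -0.3027  0.2895]
```

```bash
python3 -m jog '[{"rotation":[0,0,0],"translation":[0,-1,-40],"grip":85},{"rotation":[0,0,0],"translation":[0,-1,-80],"grip":85},{"rotation":[0,0,0],"translation":[0,-1,-110],"grip":85},{"rotation":[0,0,0],"translation":[0,-1,-140],"grip":85},{"rotation":[0,0,0],"translation":[0,-1,-165],"grip":85},{"rotation":[0,0,0],"translation":[0,-1,-185],"grip":85},{"rotation":[0,0,0],"translation":[0,-1,-198],"grip":85},{"rotation":[0,0,0],"translation":[0,-1,-198],"grip":85},{"rotation":[0,0,0],"translation":[0,-1,-198],"grip":50},{"rotation":[0,0,0],"translation":[0,-1,-198],"grip":45},{"rotation":[0,0,0],"translation":[0,-1,-198],"grip":45},{"rotation":[0,0,0],"translation":[0,-1,-198],"grip":45},{"rotation":[0,0,0],"translation":[0,-1,-198],"grip":45},{"rotation":[0,0,0],"translation":[0,-1,-198],"grip":45},{"rotation":[0,0,0],"translation":[0,-1,-198],"grip":45},{"rotation":[0,0,0],"translation":[0,-1,-198],"grip":45}]' 40
```

```text
time: 5.1
ee_pos: [0.6036, -0.2657, 0.045]
tcp_rot: [-179.9, 0.1, -179.8]
wrist_force: [0.9, 1.8, 5.6]
opening: 0.0523
grasp_force: 43.2
```

```bash
python3 -m jog '[{"rotation":[0,0,0],"translation":[0,0,15],"grip":45},{"rotation":[0,0,0],"translation":[0,0,45],"grip":45},{"rotation":[0,0,0],"translation":[0,0,80],"grip":45},{"rotation":[0,0,0],"translation":[0,0,120],"grip":45},{"rotation":[0,0,0],"translation":[-10,0,160],"grip":45},{"rotation":[0,0,0],"translation":[-35,20,185],"grip":45},{"rotation":[0,0,1],"translation":[-60,50,195],"grip":45},{"rotation":[0,0,1],"translation":[-78,80,195],"grip":45},{"rotation":[0,0,2],"translation":[-78,120,195],"grip":45},{"rotation":[0,0,3],"translation":[-78,160,195],"grip":45},{"rotation":[0,0,3],"translation":[-78,200,195],"grip":45},{"rotation":[0,0,3],"translation":[-78,240,195],"grip":45},{"rotation":[0,0,3],"translation":[-78,280,195],"grip":45},{"rotation":[0,0,3],"translation":[-78,315,195],"grip":45},{"rotation":[0,0,3],"translation":[-78,333,195],"grip":45},{"rotation":[0,0,3],"translation":[-78,333,195],"grip":45},{"rotation":[0,0,3],"translation":[-78,333,195],"grip":45}]'; python3 v.py 2 300 120 250 150
```

```text
time: 6.8
ee_pos: [0.5245, 0.0676, 0.2388]
tcp_rot: [-180.0, 0.0, -176.8]
wrist_force: [-0.0, -0.6, -3.3]
opening: 0.0525
grasp_force: 43.2
```

View pics/v2.png

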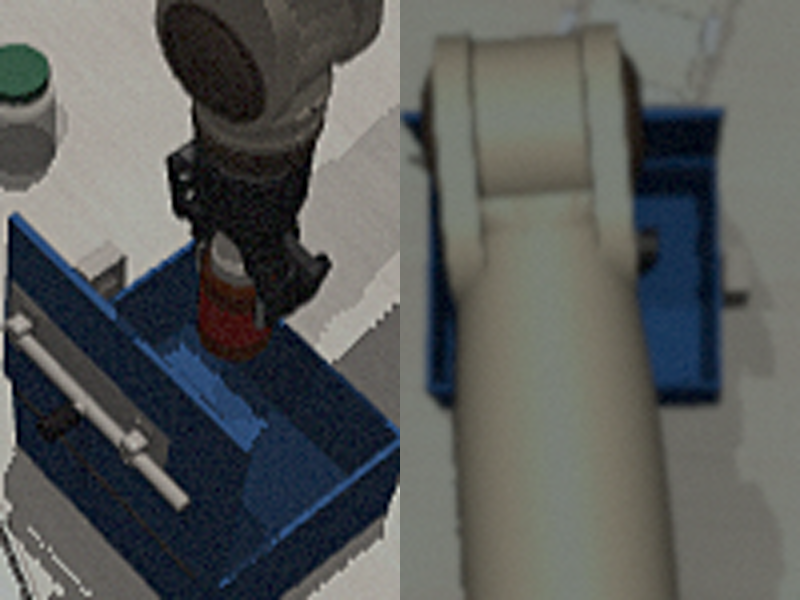

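```bash
python3 - <<'E'
from h import *
np.set_printoptions(precision=3,suppress=True)
D0=np.load("scene0.npz")["D"];D2=np.load("scene2.npz")["D"]
P0=cloud("scene",D0).reshape(-1,3)
q=P0[np.all((P0>[.6,-.04,.15])&(P0<[.72,.18,.33]),1)]
for z in np.arange(.15,.33,.02):
    s=q[abs(q[:,2]-z)<.01]; 
    if len(s): print("lid z",round(z,2),len(s),np.percentile(s[:,0],[5,50,95]),"y",s[:,1].min(),s[:,1].max())
for c in("scene","top"):
    a=np.load(c+"0.npz")["D"];b=np.load(c+"2.npz")["D"]; P=cloud(c,b)
    m=(b>0)&(b<a-.03); p=P[m]; p=p[p[:,2]>.15]
    for z in np.arange(.15,.7,.04):
        s=p[abs(p[:,2]-z)<.02]
        if len(s)>3: print(c,"arm z",round(z,2),"-> lowered",round(z-.19,2),"max x",np.percentile(s[:,0],99),"y",s[:,1].min(),s[:,1].max())
E
```

```text
lid z 0.15 92 [0.643 0.648 0.655] y -0.0368821875096329 0.17989287251027597
lid z 0.17 150 [0.642 0.647 0.654] y -0.039542494188643085 0.17982211819904798
lid z 0.19 25 [0.639 0.641 0.643] y -0.0392097826665152 0.1795370642163749
lid z 0.21 157 [0.638 0.645 0.666] y -0.03978496708691792 0.17955154049307304
lid z 0.23 579 [0.638 0.654 0.684] y -0.03956823110936136 0.1772951393766708
lid z 0.25 262 [0.635 0.641 0.647] y -0.03852506037546799 0.17983832800224558
lid z 0.27 257 [0.633 0.639 0.645] y -0.03807547225885055 0.17909744574287223
lid z 0.29 266 [0.631 0.637 0.643] y -0.03959300641864183 0.17993551062955665
lid z 0.31 327 [0.626 0.633 0.641] y -0.03986473527159873 0.1793976527617442
scene arm z 0.15 -> lowered -0.04 max x 0.08218047831630318 y -0.08310825665519184 0.20910964407737193
scene arm z 0.19 -> lowered 0.0 max x 0.5498894463605803 y -0.0963113883640273 0.20844115063848917
scene arm z 0.23 -> lowered 0.04 max x 0.5529355857926984 y 0.03621628457895787 0.19872144710680317
scene arm z 0.27 -> lowered 0.08 max x 0.5527646025048295 y 0.019319830755091028 0.1884227067571188
sc
[... 1191 characters left out ...]
08366595
top arm z 0.23 -> lowered 0.04 max x 0.042841036757602514 y 0.10561558656903533 0.19401805570777775
top arm z 0.27 -> lowered 0.08 max x 0.03772804813452277 y 0.11722843794566615 0.14991227787451397
top arm z 0.31 -> lowered 0.12 max x 0.5146037031377307 y 0.003173752253566038 0.1525138878259132
top arm z 0.35 -> lowered 0.16 max x 0.5368193000949343 y 0.0002572791829238037 0.01543628376298297
top arm z 0.59 -> lowered 0.4 max x 0.08200213701304934 y 0.06924437766872303 0.1978794344015811
top arm z 0.63 -> lowered 0.44 max x 0.3399117527224598 y -0.03266898608066858 0.19859550604407078
top arm z 0.67 -> lowered 0.48 max x 0.505868335662591 y -0.021875847216525728 0.12875101411943193
```

```bash
python3 -m jog '[{"rotation":[0,0,0],"translation":[0,0,-30],"grip":45},{"rotation":[0,0,0],"translation":[0,0,-60],"grip":45},{"rotation":[0,0,0],"translation":[0,0,-90],"grip":45},{"rotation":[0,0,0],"translation":[0,0,-120],"grip":45},{"rotation":[0,0,0],"translation":[0,0,-145],"grip":45},{"rotation":[0,0,0],"translation":[0,0,-165],"grip":45},{"rotation":[0,0,0],"translation":[0,0,-178],"grip":45},{"rotation":[0,0,0],"translation":[0,0,-184],"grip":45},{"rotation":[0,0,0],"translation":[0,0,-187],"grip":45},{"rotation":[0,0,0],"translation":[0,0,-187],"grip":45}]'
```

```text
time: 7.9
ee_pos: [0.525, 0.0674, 0.0518]
tcp_rot: [180.0, 0.0, -176.8]
wrist_force: [0.2, -1.4, -3.4]
opening: 0.0529
grasp_force: 43.3
```

Still hanging (-3.4 N), so I'll lower it a little further.

```bash
python3 -m jog '[{"rotation":[0,0,0],"translation":[0,0,-1],"grip":45},{"rotation":[0,0,0],"translation":[0,0,-2],"grip":45},{"rotation":[0,0,0],"translation":[0,0,-2],"grip":45}]'
```

```text
time: 8.2
ee_pos: [0.5252, 0.0677, 0.05]
tcp_rot: [180.0, 0.1, -176.8]
wrist_force: [0.9, 0.2, 0.3]
opening: 0.0528
grasp_force: 43.4
```

```bash
python3 -m jog '[{"rotation":[0,0,0],"translation":[0,0,0],"grip":60},{"rotation":[0,0,0],"translation":[0,0,0],"grip":70},{"rotation":[0,0,0],"translation":[0,0,0],"grip":85},{"rotation":[0,0,0],"translation":[0,0,0],"grip":85},{"rotation":[0,0,0],"translation":[0,0,0],"grip":85},{"rotation":[0,0,0],"translation":[0,0,15],"grip":85},{"rotation":[0,0,0],"translation":[0,0,40],"grip":85},{"rotation":[0,0,0],"translation":[0,0,75],"grip":85},{"rotation":[0,0,0],"translation":[0,0,115],"grip":85},{"rotation":[0,0,0],"translation":[0,0,160],"grip":85},{"rotation":[0,0,0],"translation":[0,0,210],"grip":85},{"rotation":[0,0,0],"translation":[0,0,260],"grip":85},{"rotation":[0,0,0],"translation":[0,0,310],"grip":85},{"rotation":[0,0,0],"translation":[0,0,330],"grip":85}]'; python3 v.py 3 290 140 250 150
```

```text
time: 9.6
ee_pos: [0.5242, 0.0675, 0.3853]
tcp_rot: [180.0, 0.4, -176.8]
wrist_force: [0.3, 0.1, 0.7]
opening: 0.0851
grasp_force: 0.0
```

View pics/v3.png

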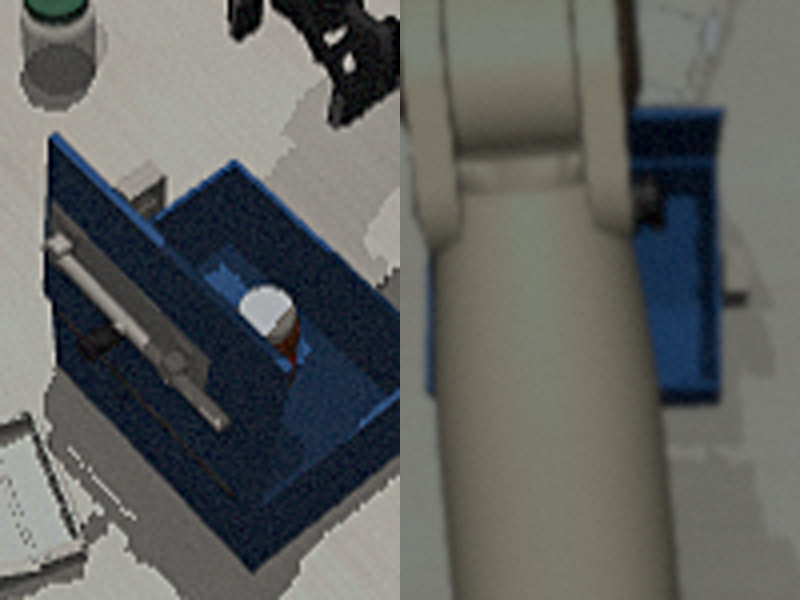

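Bottle stands upright and released. Next I'll go over the lid with closed fingers, behind its outer face.

```bash
python3 -m jog '[{"rotation":[0,0,0],"translation":[45,2,5],"grip":0},{"rotation":[0,0,0],"translation":[90,4,5],"grip":0},{"rotation":[0,0,0],"translation":[135,6,5],"grip":0},{"rotation":[0,0,0],"translation":[170,8,5],"grip":0},{"rotation":[0,0,0],"translation":[176,8,5],"grip":0},{"rotation":[0,0,0],"translation":[176,8,0],"grip":0},{"rotation":[0,0,0],"translation":[176,8,0],"grip":0},{"rotation":[0,0,0],"translation":[176,8,0],"grip":0}]' 40; python3 -c "
from h import *
print(readout.get_obs()['q'])"
```

```text
time: 10.5
ee_pos: [0.685, 0.074, 0.3685]
tcp_rot: [179.9, 1.3, -176.8]
wrist_force: [0.9, 0.4, 0.5]
opening: -0.0002
grasp_force: 0.0
[ 6.16275802e+00  3.83752300e+01  7.07648731e+01  1.21130769e+02
 -7.30811096e-04  2.97380623e+00]
```

```bash
python3 -m jog '[{"rotation":[0,0,0],"translation":[-5,0,-25],"grip":0},{"rotation":[0,0,0],"translation":[-8,0,-50],"grip":0},{"rotation":[0,0,0],"translation":[-8,0,-65],"grip":0},{"rotation":[0,0,0],"translation":[-8,0,-70],"grip":0},{"rotation":[0,0,0],"translation":[-8,0,-70],"grip":0}]'; python3 -c "
from h import *
print(readout.get_obs()['q'])"; python3 v.py 4 290 110 250 120
```

```text
time: 11.0
ee_pos: [0.6776, 0.074, 0.2979]
tcp_rot: [179.9, 1.2, -176.8]
wrist_force: [-0.6, -0.4, 0.1]
opening: 0.0003
grasp_force: 0.0
[6.23070723e+00 2.67994422e+01 4.45026683e+01 1.06505163e+02
 4.87678108e-04 3.04308290e+00]
```

View pics/v4.png

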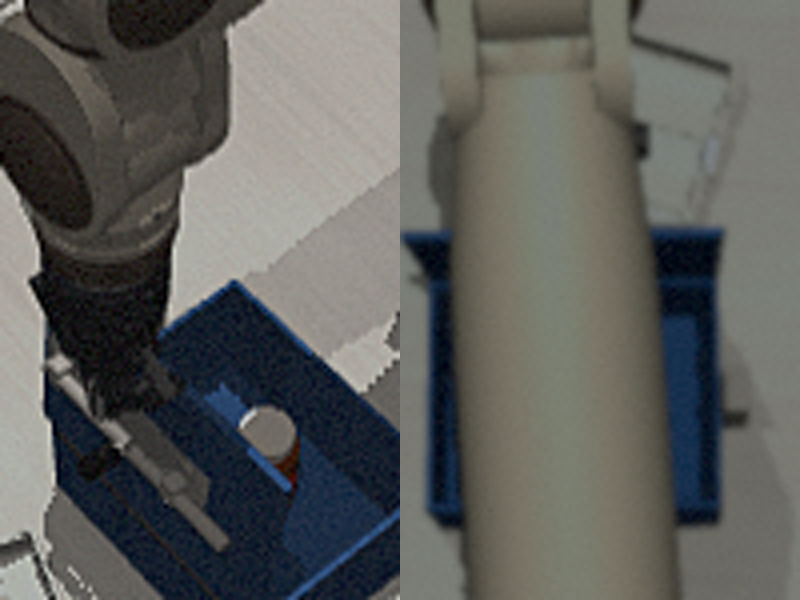

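The fingers are beyond the lid's free edge, clear of the knob (crop 95,460). Now I'll swing the lid along its arc.

```bash
python3 -m jog '[{"rotation":[0,0,0],"translation":[-10,0,-13],"grip":0},{"rotation":[0,0,0],"translation":[-25,-1,-13],"grip":0},{"rotation":[0,0,0],"translation":[-40,-2,-14],"grip":0},{"rotation":[0,0,0],"translation":[-58,-3,-17],"grip":0},{"rotation":[0,0,0],"translation":[-76,-4,-22],"grip":0},{"rotation":[0,0,0],"translation":[-92,-5,-29],"grip":0},{"rotation":[0,0,0],"translation":[-107,-6,-36],"grip":0},{"rotation":[0,0,0],"translation":[-121,-6,-45],"grip":0},{"rotation":[0,0,0],"translation":[-134,-7,-56],"grip":0},{"rotation":[0,0,0],"translation":[-146,-7,-67],"grip":0},{"rotation":[0,0,0],"translation":[-157,-8,-80],"grip":0},{"rotation":[0,0,0],"translation":[-157,-8,-80],"grip":0}]'; python3 -c "
from h import *
p,D=imaging.camera('scene'); P=cloud('scene',D).reshape(-1,3)
for y in(0.0,.14):
  for x in(.5,.53,.56,.6,.63):
    s=P[(abs(P[:,0]-x)<.006)&(abs(P[:,1]-y)<.02)&(P[:,2]<.3)]; print(y,x,np.round(np.percentile(s[:,2],[5,50,95]),3) if len(s) else 0)"
```

```text
time: 12.3
ee_pos: [0.5208, 0.066, 0.2162]
tcp_rot: [179.9, 1.1, -176.8]
wrist_force: [0.6, -0.2, 0.3]
opening: -0.0001
grasp_force: 0.0
0.0 0.5 [0.223 0.225 0.225]
0.0 0.53 [0.201 0.207 0.29 ]
0.0 0.56 [0.184 0.19  0.198]
0.0 0.6 [0.155 0.162 0.167]
0.0 0.63 [0.135 0.142 0.147]
0.14 0.5 [0.003 0.221 0.228]
0.14 0.53 [0.005 0.201 0.208]
0.14 0.56 [0.086 0.186 0.198]
0.14 0.6 [0.149 0.156 0.162]
0.14 0.63 [0.129 0.137 0.143]
```

The lid is following, at about 0.57 rad.

```bash
python3 -m jog '[{"rotation":[0,0,0],"translation":[-9,0,-12],"grip":0},{"rotation":[0,0,0],"translation":[-16,-1,-24],"grip":0},{"rotation":[0,0,0],"translation":[-22,-1,-40],"grip":0},{"rotation":[0,0,0],"translation":[-27,-1,-55],"grip":0},{"rotation":[0,0,0],"translation":[-29,-2,-66],"grip":0},{"rotation":[0,0,0],"translation":[-30,-2,-75],"grip":0},{"rotation":[0,0,0],"translation":[-31,-2,-82],"grip":0},{"rotation":[0,0,0],"translation":[-31,-2,-85],"grip":0},{"rotation":[0,0,0],"translation":[-31,-2,-85],"grip":0}]'
```

```text
time: 13.25
ee_pos: [0.4901, 0.0639, 0.1301]
tcp_rot: [180.0, 1.0, -176.8]
wrist_force: [0.6, 0.9, 0.6]
opening: -0.0
grasp_force: 0.0
```

Push down the last millimetres, watching the force.

```bash
python3 -m jog '[{"rotation":[0,0,0],"translation":[0,0,-1],"grip":0},{"rotation":[0,0,0],"translation":[0,0,-2],"grip":0},{"rotation":[0,0,0],"translation":[0,0,-3],"grip":0},{"rotation":[0,0,0],"translation":[0,0,-3],"grip":0},{"rotation":[0,0,0],"translation":[0,0,-3],"grip":0}]'
```

```text
time: 13.75
ee_pos: [0.4901, 0.064, 0.128]
tcp_rot: [179.9, 1.0, -176.8]
wrist_force: [-1.6, -0.3, 5.4]
opening: -0.0
grasp_force: 3.0
```

```bash
python3 -m jog '[{"rotation":[0,0,0],"translation":[0,0,-1],"grip":0},{"rotation":[0,0,0],"translation":[0,0,-1],"grip":0},{"rotation":[0,0,0],"translation":[0,0,-1],"grip":0}]'
```

```text
time: 14.05
ee_pos: [0.4902, 0.064, 0.1279]
tcp_rot: [179.9, 1.1, -176.8]
wrist_force: [-5.0, 0.0, 12.5]
opening: -0.0001
grasp_force: 6.4
```

Hard stop reached, so the lid is shut. I'll back off and locate the knob.

```bash
python3 -m jog '[{"rotation":[0,0,0],"translation":[0,0,30],"grip":0},{"rotation":[0,0,0],"translation":[0,0,70],"grip":0},{"rotation":[0,0,0],"translation":[-30,0,110],"grip":0},{"rotation":[0,0,0],"translation":[-70,0,140],"grip":0},{"rotation":[0,0,0],"translation":[-110,0,150],"grip":0},{"rotation":[0,0,0],"translation":[-150,0,150],"grip":0},{"rotation":[0,0,0],"translation":[-150,0,150],"grip":0}]'; python3 v.py 5 290 120 250 120; python3 - <<'E'
from h import *
np.set_printoptions(precision=4,suppress=True)
for c in("scene","top"):
    D=np.load(c+"5.npz")["D"]; P=cloud(c,D).reshape(-1,3)
    q=P[np.all((P>[.47,-.12,.165])&(P<[.6,.2,.2]),1)]
    print("knob",c,len(q),np.median(q,0) if len(q) else 0,q.min(0) if len(q) else 0,q.max(0) if len(q) else 0)
    t=q[q[:,2]>.174]; print("  top",len(t),t.mean(0) if len(t) else 0)
    q=P[np.all((P>[.5,-.1,.15])&(P<[.6,-.03,.168]),1)]; print("keeper top",len(q),q.mean(0),q.min(0),q.max(0))
    q=P[np.all((P>[.43,-.06,.12])&(P<[.68,.21,.134]),1)]; r=cv2.minAreaRect(q[:,:2].astype(np.float32)); print("lid",r,np.median(q[:,2]))
    for m in spotter.mark_of(c,"knob_top")[:2]: print("mark",m["uv"],m["confidence"],atz(c,m["uv"],.18))
E
```

```text
time: 14.75
ee_pos: [0.3371, 0.0639, 0.2782]
tcp_rot: [179.9, 1.2, -176.8]
wrist_force: [0.9, 0.4, -0.2]
opening: 0.0001
grasp_force: 0.0
knob scene 41 [0.546  0.0625 0.1789] [ 0.5368 -0.0608  0.1654] [0.5539 0.0706 0.1828]
  top 28 [0.546  0.0616 0.1798]
keeper top 82 [ 0.5532 -0.0581  0.1589] [ 0.5332 -0.0695  0.1513] [ 0.5702 -0.0463  0.1667]
lid ((0.554591953754425, 0.06684574484825134), (0.20164385437965393, 0.2539721429347992), 3.193502902984619) 0.12794705617807578
mark [351.1, 206.2] 0.73 [0.5434 0.0602 0.18  ]
knob top 36 [0.54   0.0561 0.1779] [ 0.5306 -0.0702  0.166 ] [0.5595 0.0654 0.1884]
  top 24 [0.5408 0.0593 0.1812]
keeper top 80 [ 0.5465 -0.0608  0.1607] [ 0.5288 -0.0711  0.1516] [ 0.5649 -0.0507  0.1678]
lid ((0.5507261157035828, 0.06655610352754593), (0.20044009387493134, 0.2490704208612442), 2.931074619293213) 0.12807919208299112
mark [294.3, 217.1] 0.62 [0.5383 0.0643 0.18  ]
```

View pics/v5.png

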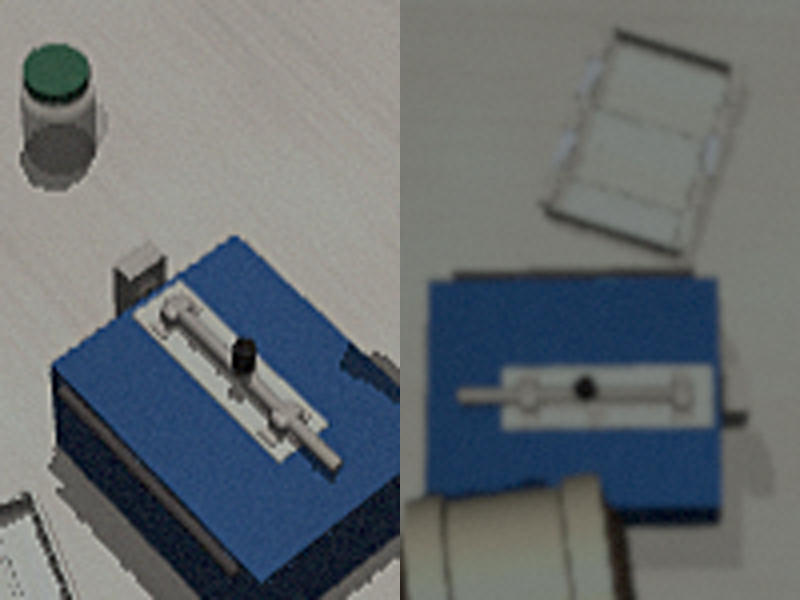

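Lid shut, knob at scene crop (243,355), i.e. world ≈ (0.541, 0.059), bolt still drawn back. I'll come down on the knob's +y side and push toward -y.

```bash
python3 -m jog '[{"rotation":[0,0,0],"translation":[45,10,0],"grip":0},{"rotation":[0,0,0],"translation":[90,20,0],"grip":0},{"rotation":[0,0,0],"translation":[135,30,0],"grip":0},{"rotation":[0,0,0],"translation":[175,36,0],"grip":0},{"rotation":[0,0,0],"translation":[206,36,0],"grip":0},{"rotation":[0,0,0],"translation":[206,36,-30],"grip":0},{"rotation":[0,0,0],"translation":[206,36,-65],"grip":0},{"rotation":[0,0,0],"translation":[206,36,-95],"grip":0},{"rotation":[0,0,0],"translation":[206,36,-113],"grip":0},{"rotation":[0,0,0],"translation":[206,36,-120],"grip":0},{"rotation":[0,0,0],"translation":[206,36,-120],"grip":0}]'
```

```text
time: 16.05
ee_pos: [0.546, 0.0998, 0.1547]
tcp_rot: [180.0, 0.8, -176.8]
wrist_force: [-0.1, -0.1, 0.7]
opening: -0.0005
grasp_force: 0.0
```

```bash
python3 -m jog '[{"rotation":[0,0,0],"translation":[0,-5,0],"grip":0},{"rotation":[0,0,0],"translation":[0,-10,0],"grip":0},{"rotation":[0,0,0],"translation":[1,-15,0],"grip":0},{"rotation":[0,0,0],"translation":[1,-20,0],"grip":0},{"rotation":[0,0,0],"translation":[1,-25,0],"grip":0},{"rotation":[0,0,0],"translation":[1,-30,0],"grip":0},{"rotation":[0,0,0],"translation":[1,-30,0],"grip":0}]'
```

```text
time: 16.75
ee_pos: [0.547, 0.0693, 0.1564]
tcp_rot: [180.0, 1.0, -176.9]
wrist_force: [0.6, -0.9, 1.0]
opening: -0.0002
grasp_force: 0.1
```

```bash
python3 -m jog '[{"rotation":[0,0,0],"translation":[0,-5,0],"grip":0},{"rotation":[0,0,0],"translation":[0,-10,0],"grip":0},{"rotation":[0,0,0],"translation":[0,-15,0],"grip":0},{"rotation":[0,0,0],"translation":[1,-20,0],"grip":0},{"rotation":[0,0,0],"translation":[1,-25,0],"grip":0},{"rotation":[0,0,0],"translation":[1,-30,0],"grip":0}]'; python3 -c "
from h import *
for c in('scene','top'):
    p,D=imaging.camera(c); P=cloud(c,D).reshape(-1,3)
    q=P[np.all((P>[.5,-.05,.166])&(P<[.6,.1,.2]),1)]; print(c,len(q),q.min(0),q.max(0))
    print(spotter.mark_of(c,'knob_top')[:1])
    if c=='scene': cv2.imwrite('pics/v6.png',cv2.resize(p[120:270,290:440,::-1],None,fx=4,fy=4,interpolation=2))"
```

```text
time: 17.35
ee_pos: [0.5481, 0.0395, 0.1562]
tcp_rot: [179.9, 1.0, -176.8]
wrist_force: [1.7, 3.4, 0.3]
opening: 0.0
grasp_force: 1.6
scene 47 [0.54512071 0.00986347 0.16628567] [0.5613251  0.05467355 0.19654917]
[{'uv': [341.0, 195.7], 'confidence': 0.46}]Traceback (most recent call last):
  File "<string>", line 5, in <module>
    q=P[np.all((P>[.5,-.05,.166])&(P<[.6,.1,.2]),1)]; print(c,len(q),q.min(0),q.max(0))
                                                                     ~~~~~^^^
    return umr_minimum(a, axis, None, out, keepdims, initial, where)
ValueError: zero-size array to reduction operation minimum which has no identity
```

View pics/v6.png

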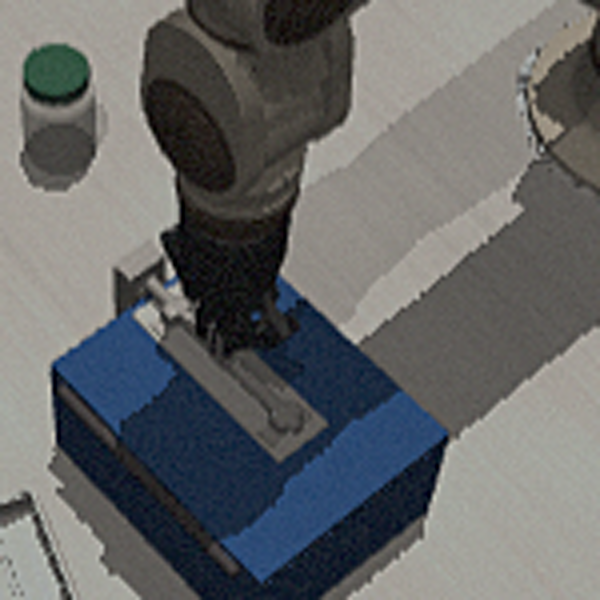

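The bolt is sliding (3.4 N) and its tail is nearly at the strap. I'll continue in small steps to the stop.

```bash
python3 -m jog '[{"rotation":[0,0,0],"translation":[0,-4,0],"grip":0},{"rotation":[0,0,0],"translation":[0,-8,0],"grip":0},{"rotation":[0,0,0],"translation":[0,-12,0],"grip":0},{"rotation":[0,0,0],"translation":[1,-15,0],"grip":0}]'
```

```text
time: 17.9
ee_pos: [0.5483, 0.0322, 0.1563]
tcp_rot: [179.0, 1.0, -176.5]
wrist_force: [-6.8, 57.1, 2.3]
opening: 0.0001
grasp_force: 28.5
```

```bash
python3 -m jog '[{"rotation":[0,0,0],"translation":[0,12,0],"grip":0},{"rotation":[0,0,0],"translation":[0,25,0],"grip":0},{"rotation":[0,0,0],"translation":[0,30,30],"grip":0},{"rotation":[0,0,0],"translation":[-20,30,75],"grip":0},{"rotation":[0,0,0],"translation":[-65,30,110],"grip":0},{"rotation":[0,0,0],"translation":[-110,30,120],"grip":0},{"rotation":[0,0,0],"translation":[-155,30,120],"grip":0},{"rotation":[0,0,0],"translation":[-200,30,120],"grip":0},{"rotation":[0,0,0],"translation":[-210,30,120],"grip":0},{"rotation":[0,0,0],"translation":[-210,30,120],"grip":0}]'; python3 v.py 7 290 120 250 120; python3 - <<'E'
from h import *
np.set_printoptions(precision=4,suppress=True)
for c in("scene","top"):
    P=cloud(c,np.load(c+"7.npz")["D"]).reshape(-1,3); q=P[np.all((P>[.5,-.045,.172])&(P<[.6,.1,.2]),1)]; print(c,len(q),q.mean(0))
    q=P[np.all((P>[.43,-.06,.12])&(P<[.68,.21,.134]),1)]; print(np.median(q[:,2]),[round(float(np.median(q[abs(q[:,0]-x)<.01][:,2])),4) for x in(.47,.5,.6,.63)])
E
```

```text
time: 18.9
ee_pos: [0.3383, 0.0548, 0.2771]
tcp_rot: [180.0, 1.2, -176.8]
wrist_force: [1.2, 0.1, 0.4]
opening: 0.0
grasp_force: 0.0
scene 29 [0.5485 0.0133 0.1782]
0.1278520205572753 [0.1279, 0.1281, 0.1277, 0.1275]
top 29 [0.5427 0.0111 0.1808]
0.12824768511363394 [0.1289, 0.1286, 0.1278, 0.1277]
```

View pics/v7.png

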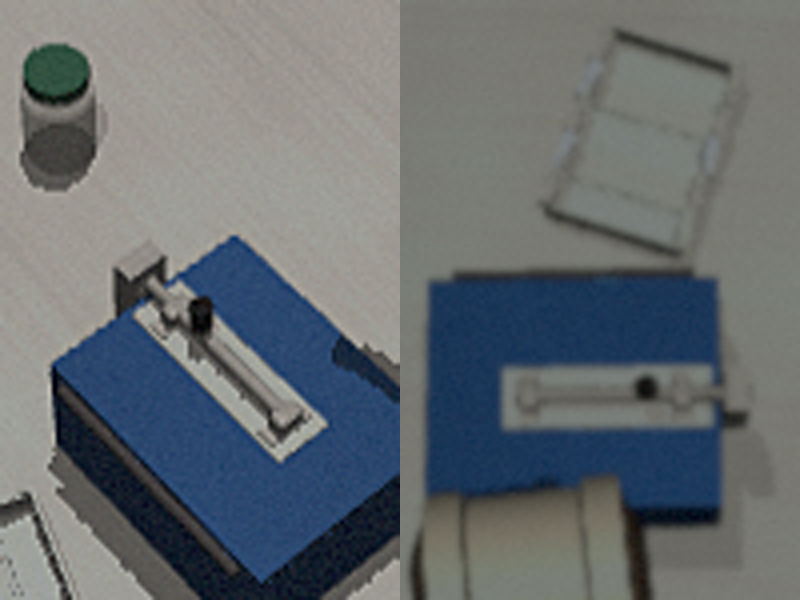

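The knob-to-keeper distance is 71.5 mm, where full travel gives 72 mm. The bolt hit a hard stop, the lid is flat and the arm is clear.

```bash
python3 -c "
from h import *
print(bot.job_done())"
```

```text
the job is handed in; nothing more can be done
None
```

I handed the job in with the bottle upright in the chest and released, the lid pressed shut to its stop, and the bolt slid fully home into the keeper; the arm touched nothing else that I saw, and the judge's verdict was not shown.

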